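Pin the guard hinge and hold the polisher guard open

ROBOT

A 6-joint arm with a two-finger parallel gripper is mounted at the origin on a cart in front of the work surface, level with it; the furniture and walls round the work are solid. World frame = base frame: x ahead of the robot, y to its left, z up, the work surface at z = 0. Lengths are in m, angles in degrees, forces in N, time in s.
With the tool pointing down it reaches from about 0.25 to 0.8 m from the base axis. Payload 8.5 kg.
Tool frame: the origin (TCP) lies at the very end of the fingers, on their centre line; the grasp point (between the pads) lies 19 mm behind it; z points along the fingers, y is the line along which they close (so a half turn about z gives the same grasp; the last joint's range is limited). The gripper opens to 85 mm and grips with 20 to 120 N. Pads are 22 mm wide; open, the fingers measure 114 mm over their backs; the gripper's body (76 mm by 85 mm) begins 54 mm behind the grasp point. The pads swing forward as they close: fully open they stand 13 mm farther back than shut.
Start: joints at [63.827, 13.648, -0.773, 75.585, 0, 90], TCP at [0.232, 0.471, 0.231] pointing down, gripper open.
Joint ranges: [-152.45, 152.45], [-59.26, 108.67], [-65.41, 83.53], [-104.44, 129.93], [-82.83, 76.93], [-180, 180]. Speed limits (degrees/s): [127.2, 127.2, 159.86, 180, 180, 180].

INTERFACE

Orientations are given as [roll, pitch, yaw] about the fixed x, y, z axes, in that order (R = Rz(yaw) Ry(pitch) Rx(roll)).
In Python, from station import manip gives the robot as it stands. Calls block until the motion is done:
- manip.move_to(position, orientation): joint-space move of the TCP to a pose.
- manip.move_straight(position, rot=None, speed=0.15, threshold=None): straight line of the TCP; rot=None keeps the orientation; speed is the mean speed in m/s. With threshold (N) it stops when the force on the tool has changed by that much, and returns True; else False.
- manip.move_j(angles): joint-space move.
- manip.open_gripper() and manip.gripper_close(strength=None): open the fingers fully, or close them until they stop; strength is the grip in N (None keeps the last).
- manip.sleep(seconds).
- manip.ik(position, orientation): joint angles nearest the present ones, or None.
- manip.state(): the state.
- manip.get_image(name): name is "side" or "top"; returns (picture, depth): 384x512x3 uint8, blue, green, red; 384x512 float32, m along the optical axis (not along the pixel's ray), 0 where there is no reading.
- manip.get_calibration(name): a dict with "mtx" (3x3 intrinsics, pixels), "position" and "orientation" of the camera in the world. Camera axes: x right, y down, z forward; pixel columns grow to the right and rows downward; lengths in m; the calibration is good to about 2 mm. A picture is of the moment at which its call begins. get_calibration takes no time and is no camera call.
A pose or a line that the arm cannot do raises manip.PlanningError and nothing moves.
- manip.finish_job(): hands the job in; it is judged then, once.
The state is a dict: "time": time; "joint_pos": joint angles; "joint_velocities": joint speeds; "tau": joint torques, N m; "ee_pos": TCP position; "orientation": TCP orientation; "ft_force": force on the tool from outside, world axes, zero at the start; "ft_torque": the same for the moment, N m; "gripper_width": finger opening in m; "grip_force": force on a finger pad.
Only numpy, scipy, OpenCV 4.12 (cv2) and the standard library are available. Lean on these libraries where they do the work, as an engineer would, in place of code of your own. Each camera call takes 0.05 s, during which the arm holds its last target. There are 200 camera calls.

TASK

Take the red-knobbed hinge pin from the wooden stand and push it down through the polisher's hinge fork and the shut guard's lug until its head sits fully home. Then swing the spring-shut yellow guard open towards the front to 60 degrees, the red line on the base, and hold it still there: the program finishes while the gripper is still holding the guard. Do not swing the guard before the pin is home, and leave the blue-knobbed spare pin and the things standing around where they are.

Things in the scene. Friction and masses are not known exactly. Their poses are not given: they have to be found in the camera images.
- hinge_pin_knob (a point): centre of the red plastic knob of the loose hinge pin (60 g); knob upright, 16 mm across, 26 mm tall. Below the knob is a steel flange 22 mm across and 6 mm thick, whose underside lies 19 mm below this point; below that the steel shank, 12 mm across and 42 mm long with its last 8 mm tapering to 6 mm across, so the tip is 61 mm below this point. The pin starts upright in one of the two holes of the wooden stand (15 mm wide, 30 mm deep); its z axis points up from tip to knob.
- hinge_pin_flange (a point): on the hinge pin's axis at the underside of its flange (19 mm below the knob centre)
- spare_pin_knob (a point): centre of the blue knob of the spare pin, of the same shape and size, in the other hole of the stand; leave it there
- pin_stand: fixed wooden block 56 (x) x 116 (y) x 36 mm high, origin at the centre of its underside; the two holes are at 35 mm either side of the centre along its y axis. Pins' knob centres stand 67 mm above the bench.
- polisher: small polishing spindle on a grey base plate, fixed to the bench. Origin on the bench under the wheel area; the base runs from -150 to +80 mm in its x and 95 mm either side in y, 8 mm thick; its -x side faces the robot. Nothing on it is higher than 104 mm but the guard's handle. A red line on the base shows where the guard stands at 60 degrees; white marks every 15 degrees from 0 (guard shut) to 90.
- seat (a point): centre of the mouth of the upper fork hole on the polisher, on top of the upper fork plate, 104 mm above the bench, on the guard's hinge axis, which is vertical. Two fixed fork plates with the guard's lug between them have holes in line, 15 mm wide with chamfered mouths, all within 34 mm below this point and open below; the pin is home when its flange lies on this plate. The guard turns about the vertical through this point. Axes as polisher.
- guard_grip (a point): point on the guard's black upright handle to grip: a round post 16 mm across and standing from 92 to 150 mm above the bench, free all round above the yellow rail (top at 92 mm); this point is 128 mm above the bench and 105 mm from the hinge axis. With the guard shut it lies in the polisher's -y direction from the hinge; it swings towards -x of the polisher (clockwise from above) as the guard opens.
- guard (a joint): opening angle of the yellow-framed guard with a clear window, rad: 0 shut, 1.047 is 60 degrees, stop at 1.75. A spring pulls it shut, about 1 N at the handle when shut and 3 N at 60 degrees; let go, it swings shut at once. The lower pivot carries it before the upper pin is in.
- rinse_bottle: loose small bottle 37 mm across, 88 mm tall, origin at underside; leave alone
- blue_stand: loose blue stand of burs 68 x 78 x 68 mm, origin at underside; leave alone
- glue_stick: loose glue stick 28 mm across, 92 mm tall, origin at underside; leave alone
Mind the look-alikes: they are no part of the job. What is shaped like the part that bears hinge_pin_knob but green is not meant.

How it is judged (in metres and radians):
On the way:
1. the hinge pin is home in the fork with the guard still shut (distance between hinge_pin_flange and seat below 0.0035 m and angle between hinge_pin_flange's own z axis and vertical below 0.08 rad and value of joint guard below 0.1 rad), for 0.2 s.
At the end, for the whole second after the job is handed in: The guard stands still at 60 degrees, give or take 5, held there by the gripper's fingers; the hinge pin is let go and home, its flange within 3.5 mm of the fork's mouth and upright; spare pin within 20 mm and bystanders within 30 mm of their starts (value of joint guard between 0.96 and 1.134 rad and velocity of joint guard between -0.05 and 0.05 rad/s and contact force between the fingers and polisher above 0.5 N and contact force between the fingers and hinge_pin below 0.1 N and distance between hinge_pin_flange and seat below 0.0035 m and angle between hinge_pin_flange's own z axis and vertical below 0.08 rad and distance of spare_pin_knob from where it was at the start of the episode below 0.02 m and distance of each of rinse_bottle, blue_stand, glue_stick from where it was at the start of the episode below 0.03 m); the arm keeps its last pose, push and grip.
It fails at once if the guard is swung open by more than about 11 degrees while the hinge pin is not home (value of joint guard above 0.2 rad and distance between hinge_pin_flange and seat above 0.006 m).
It fails at once if the spare pin is taken or knocked out of place (distance of spare_pin_knob from where it was at the start of the episode above 0.02 m).
It fails at once if a bystander is knocked away (distance of any of rinse_bottle, blue_stand, glue_stick from where it was at the start of the episode above 0.03 m).
It also fails if it takes over 58 s, if anything falls off the work surface, if the arm or the gripper's body presses on something with over 40 N, if the wrist force passes 120 N, or if a joint passes its speed limit or range.

## Working session

There is one attempt and no reset: what is moved stays moved. The work goes in short steps, each a Python script; the robot and the scene stay as the last script left them, time stands still between calls to the robot, and variables do not carry over. Pictures are saved under pics/ and viewed, at most 10 in all, crops included, and the job is handed in when it is done.

```bash
mkdir -p pics; ls
cat > h.py <<'E'
import numpy as np, cv2
from station import manip
from scipy.spatial.transform import Rotation as R
def cal(n):
    c=manip.get_calibration(n); o=np.array(c["orientation"],float)
    M=o if o.shape==(3,3) else R.from_euler('xyz',o,degrees=True).as_matrix()
    return np.array(c["mtx"]),np.array(c["position"]),M
def ray(n,uv,z):
    K,p,M=cal(n); d=M@np.linalg.solve(K,[uv[0],uv[1],1]); return p+d*(z-p[2])/d[2]
def cloud(n,depth):
    K,p,M=cal(n); v,u=np.mgrid[:384,:512]; q=np.stack([u,v,np.ones_like(u)],-1)@np.linalg.inv(K).T
    return (q*depth[...,None])@M.T+p
def proj(n,X):
    K,p,M=cal(n); c=K@(M.T@(np.array(X)-p)); return c[:2]/c[2]
def blobs(im,lo,hi,amin=15):
    h=cv2.cvtColor(im,cv2.COLOR_BGR2HSV); m=cv2.inRange(h,lo,hi)
    n,l,s,c=cv2.connectedComponentsWithStats(m); return [(c[i].round(1).tolist(),s[i].tolist(),l==i) for i in range(1,n) if s[i][4]>=amin]
E
python3 - <<'E'
from h import *
for n in("side","top"):
    im,d=manip.get_image(n); cv2.imwrite(f"pics/{n}0.png",cv2.resize(im,(800,600))); np.savez(n+"0",im=im,d=d)
    print(n,manip.get_calibration(n))
print(manip.state())
E
```

```text
pics
side {'mtx': array([[347.4579108 ,   0.        , 255.97780836],
       [  0.        , 347.4579108 , 190.51608845],
       [  0.        ,   0.        ,   1.        ]]), 'position': array([ 0.34452066, -0.86987853,  0.47862868]), 'orientation': array([-114.92705132,    1.55494   ,  -18.15748937])}
top {'mtx': array([[387.06310178,   0.        , 255.80175888],
       [  0.        , 387.06310178, 195.64117676],
       [  0.        ,   0.        ,   1.        ]]), 'position': array([ 0.4554985 , -0.06850552,  1.1800248 ]), 'orientation': array([-1.73110341e+02,  1.05256713e-01, -9.05201289e+01])}
{'time': 0.1, 'joint_pos': array([ 6.38292596e+01,  1.36804232e+01, -8.12204175e-01,  7.55839414e+01,
       -1.12801334e-03,  9.00005321e+01]), 'joint_velocities': array([-0.01481713, -0.09648493,  0.01598013,  0.00122517,  0.02569155,
       -0.0073151 ]), 'tau': array([ 1.32804882e-03, -5.39722645e+01,  3.46998990e+01,  1.34864770e-02,
        8.70708050e-05, -2.62609348e-05]), 'ee_pos': array([0.23139205, 0.47084388, 0.2307147 ]), 'orientation': array([-1.79923431e+02,  1.12872348e-03,  1.53828729e+02]), 'ft_force': array([-0.09569273,  0.37993365, -0.02514491]), 'ft_torque': array([ 0.02668875, -0.03775733, -0.03372962]), 'grip_force': 0.0, 'gripper_width': 0.08536397409325107}
```

View pics/top0.png

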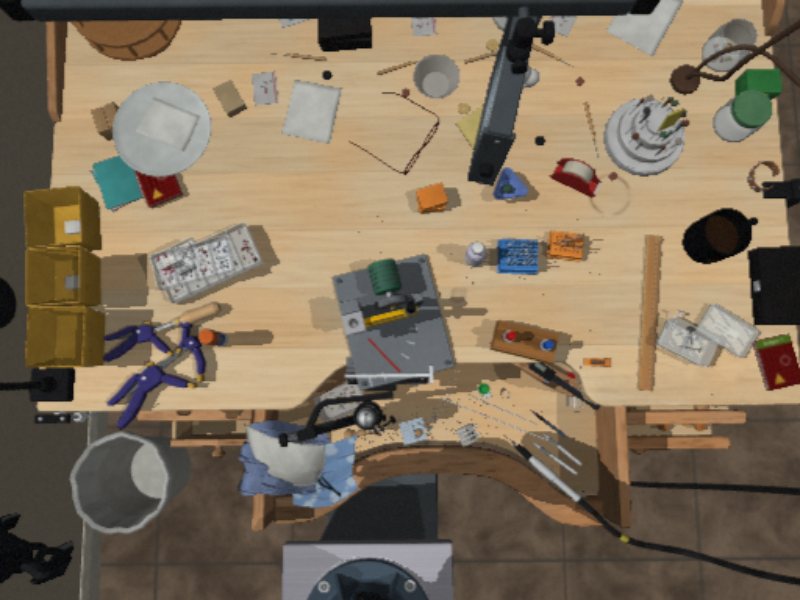

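View pics/side0.png

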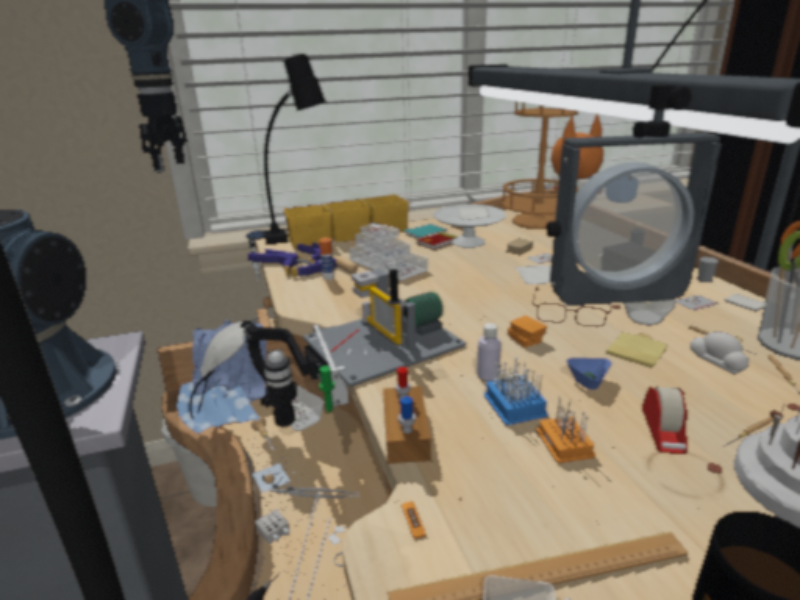

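Top view (800x600): the stand is at (528,341), with the red knob at (511,337) and the blue one at (548,345). The polisher is at (393,318), with the fork block at (353,322), the black handle near (410,300) and the red line running (368,338)→(400,370).

Candidates for the red pin:
- Red knob at top (511,337), side (402,378): this is the one I want.
- Blue knob at (548,345): the spare.
- Green pin at top (484,389), side (326,385): look-alike.
- Red tape at (577,175): not a pin.

A white bar stands near the front of the polisher at (390,377), so I'll check its height.

Run:
```python
from h import *
T=np.load("top0.npz");S=np.load("side0.npz")
cl={n:cloud(n,D["d"]) for n,D in(("top",T),("side",S))}
s=512/800
def show(nm,n,lo,hi,z,box):
    for c,st,m in blobs((T if n=="top" else S)["im"],lo,hi,8):
        if box[0]<c[0]/s<box[2] and box[1]<c[1]/s<box[3]:
            P=cl[n][m]; print(nm,n,c,st,"ray",ray(n,c,z).round(4),"cloud med",np.median(P,0).round(3),"z",P[:,2].min().round(3),P[:,2].max().round(3))
red=((0,120,80),(8,255,255)); blue=((105,120,60),(125,255,255)); yel=((20,120,80),(32,255,255))
show("red","top",*red,.08,(340,310,560,400)); show("red","side",*red,.067,(320,320,440,460))
show("blue","top",*blue,.08,(480,310,600,400)); show("blue","side",*blue,.067,(380,380,430,440))
show("yel","top",*yel,.092,(330,250,460,390)); show("yel","side",*yel,.08,(340,250,430,360))
# stereo: knob
# white bar
for n,u,v in(("top",353,322),("top",345,322),("top",360,318),("top",353,330),("top",410,300),("top",413,310),("top",390,377),("top",430,373),("top",360,380),("top",368,415),("top",330,405),("top",500,100),("top",488,165),("top",484,389),("side",325,355),("side",393,275),("side",277,370)):
    P=cl[n][int(v*s),int(u*s)]; print(n,u,v,P.round(3))
# polisher base at z~8mm
h=cl["top"]; m=(h[...,2]>.1)&(h[...,2]<.112)&(abs(h[...,0]-.45)<.2)&(abs(h[...,1])<.2); print("z~104",np.argwhere(m)[:,::-1].mean(0)/s,h[m].mean(0),m.sum())
a=T["im"][150:262,200:312]; b=S["im"][160:300,190:300]
cv2.imwrite("pics/c1.png",np.hstack([cv2.resize(a,(448,448),interpolation=2),cv2.resize(b,(352,448),interpolation=2)]))
```

```text
red top [326.9, 214.4] [324, 212, 7, 6, 31] ray [ 0.5328 -0.2695  0.08  ] cloud med [ 0.534 -0.27   0.079] z 0.035 0.086
red top [246.5, 227.9] [236, 217, 20, 21, 33] ray [ 0.4966 -0.0405  0.08  ] cloud med [ 0.499 -0.04   0.008] z 0.002 1.18
red side [257.2, 240.4] [254, 235, 7, 13, 74] ray [ 0.5332 -0.267   0.067 ] cloud med [ 0.531 -0.274  0.073] z -0.004 0.08
blue top [350.6, 220.1] [348, 218, 6, 5, 27] ray [ 0.516  -0.3362  0.08  ] cloud med [ 0.516 -0.337  0.079] z 0.036 0.082
blue side [260.0, 260.4] [257, 254, 7, 14, 86] ray [ 0.516  -0.3365  0.067 ] cloud med [ 0.514 -0.342  0.072] z 0.055 0.081
yel top [246.5, 202.7] [233, 197, 29, 12, 159] ray [ 0.5671 -0.0412  0.092 ] cloud med [ 0.569 -0.041  0.089] z 0.003 0.097
yel side [245.7, 200.1] [228, 182, 29, 39, 327] ray [ 0.5587 -0.0971  0.08  ] cloud med [ 0.57  -0.057  0.059] z 0.016 0.479
top 353 322 [0.566 0.026 0.007]
top 345 322 [0.558 0.033 0.102]
top 360 318 [0.565 0.004 0.105]
top 353 330 [0.543 0.019 0.102]
top 410 300 [ 0.608 -0.087  0.008]
top 413 310 [ 0.576 -0.09   0.129]
top 390 377 [ 0.46  -0.046  0.008]
top 430 373 [ 0.468 -0.124  0.009]
top 360 380 [0.454 0.011 0.011]
top 368 415 [ 0.388 -0.002 -0.014]
top 330 405 [ 0.399  0.093 -0.207]
top 500 100 [ 0.85  -0.214  0.357]
top 488 165 [ 0.799 -0.212  0.237]
top 484 389 [ 0.438 -0.217  0.071]
side 325 355 [ 0.459 -0.075  0.008]
side 393 275 [ 0.577 -0.091  0.142]
side 277 370 [ 0.379 -0.02  -0.034]
z~104 [351.44548458 315.7970815 ] [0.56822376 0.01881271 0.10328691] 227
```

View pics/c1.png

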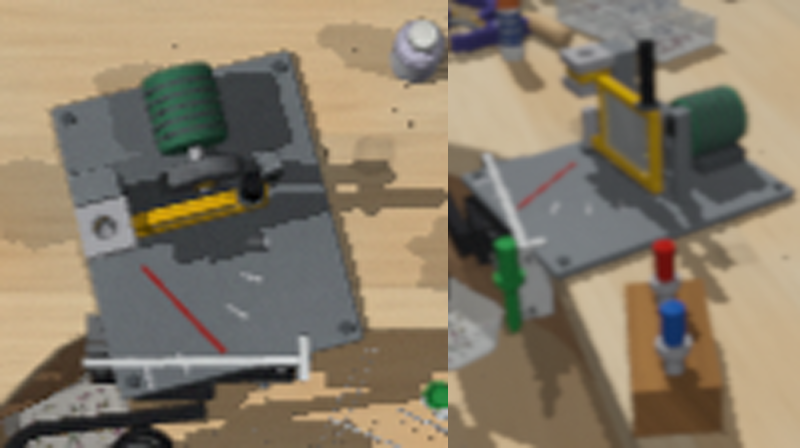

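The crop confirms red is the pin on the left end of the stand. The hinge hole is at crop (105,228), which is top pixel ~(226,207), and the red line points at it. The white bar is flat at about 8 mm. I'll refine the seat and go above the pin.

Run:
```python
from h import *
T=np.load("top0.npz")["im"]; g=cv2.cvtColor(T,cv2.COLOR_BGR2GRAY).astype(float)
w=g[200:214,219:233]; print(w.astype(int))
q=np.clip(125-g[202:212,221:231],0,None); v,u=np.mgrid[202:212,221:231]
c=np.array([(u*q).sum(),(v*q).sum()])/q.sum(); print("hole",c,ray("top",c,.104).round(4), ray("top",(226.2,207),.104).round(4))
y=[b for b in blobs(T,(20,120,80),(32,255,255),50) if abs(b[0][0]-246)<5][0][2]
pts=np.argwhere(y)[:,::-1].astype(np.float32); W=np.array([ray("top",p,.092)[:2] for p in pts]); e=cv2.fitLine(W.astype(np.float32),2,0,.01,.01).ravel(); print("rail",e, "yaw",np.degrees(np.arctan2(-e[0],e[1])))
r=[b for b in blobs(T,(0,120,80),(8,255,255),20) if abs(b[0][0]-246)<3][0][2]
W=np.array([ray("top",p,.008)[:2] for p in np.argwhere(r)[:,::-1]]); e=cv2.fitLine(W.astype(np.float32),2,0,.01,.01).ravel(); print("redline",e, np.degrees(np.arctan2(e[1],e[0])))
manip.open_gripper()
manip.move_to([.533,-.2685,.20],[180,0,76]); print(manip.state()["ee_pos"],manip.state()["joint_pos"])
im,d=manip.get_image("top");cv2.imwrite("pics/t1.png",im)
print(manip.move_straight([.533,-.2685,.10],speed=.15))
ims,d=manip.get_image("side")
cv2.imwrite("pics/s1.png",np.hstack([cv2.resize(ims[150:290,190:330],(400,400),interpolation=2),cv2.resize(im[150:260,270:380],(400,400),interpolation=2)]))
```

```text
[[115 113 106  84  93  96 118 144 154 155 156 160 108  57]
 [104  96 118 144 152 155 155 159 158 158 158 158 128  72]
 [153 154 155 159 158 157 158 158 158 157 157 158 129  73]
 [158 158 159 158 157 144 142 143 152 157 158 159 155  96]
 [155 160 158 159 143 109  83  75 107 145 158 160 160 120]
 [154 157 158 147 112  79  74  77  89 102 142 158 159 135]
 [153 157 160 147 105  67  89 119  93  86 137 156 156 134]
 [154 157 159 147 105  74 108 133 132 106 141 159 161 157]
 [148 155 156 154 132  95 114 135 139 129 149 161 162 162]
 [146 155 160 161 160 129 115 125 141 156 162 163 161 162]
 [154 153 160 161 162 160 157 158 159 160 160 161 160 161]
 [157 155 162 161 162 160 160 161 160 161 158 157 155 129]
 [156 150 157 161 161 161 159 157 156 130 119 104  89  87]
 [153 145 155 158 156 131 122 101  88  90  94  93  97 102]]
hole [225.30635838 205.63872832] [0.5582 0.0177 0.104 ] [0.5544 0.0152 0.104 ]
rail [ 0.22429356 -0.97452164  0.5670553  -0.04127556] yaw -167.03867
redline [ 0.72146034  0.69245577  0.49918267 -0.03867577] 43.824814
[ 0.53333753 -0.26774045  0.20006987] [-2.66610621e+01  2.13526316e+01  5.74200869e+00  7.43839769e+01
  7.74355112e-03  7.72637565e+01]
False
```

View pics/s1.png

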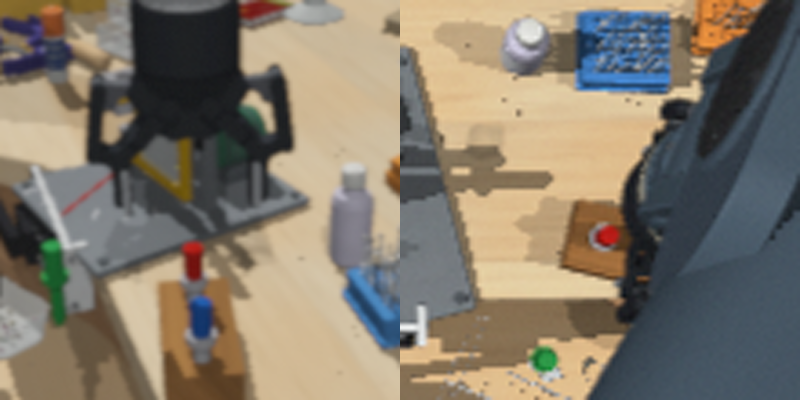

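The side crop shows the fingers straddling the red knob at (193,262) with the spare clear. The corrected seat centre is (.5568,.0167): the red line passes exactly through it, and the yaw is about 13.4°. Grasping now.

Run:
```python
from h import *
def st(t): s=manip.state(); print(t,s["time"].__round__(2),s["ee_pos"].round(4),s["ft_force"].round(1),round(s["gripper_width"],4),round(s["grip_force"],1))
print(manip.move_straight([.533,-.2685,.057],speed=.06,threshold=8)); st("down")
manip.gripper_close(50); st("grip")
print(manip.move_straight([.533,-.2685,.22],speed=.12)); st("up")
manip.move_to([.545,.005,.22],[180,0,76]); 
H=np.array([.5568,.0167])
manip.move_straight([*H,.22]); st("above")
manip.move_straight([*H,.175],speed=.08); manip.sleep(.3); st("near")
for n in("top","side"):
    im,d=manip.get_image(n); np.savez(n+"2",im=im,d=d)
a=np.load("top2.npz")["im"][150:262,180:292]; b=np.load("side2.npz")["im"][120:232,190:302]
cv2.imwrite("pics/n2.png",cv2.resize(np.hstack([a,b]),(800,400),interpolation=2))
# where the pin flange should show in side view if centred
for z in (.175-.057+.067-.019,.175-.057+.067-.061,.104): print(z,proj("side",[*H,z]),(proj("side",[*H,z])-[190,120])*400/112+[400,0])
```

```text
False
down 4.92 [ 0.5332 -0.2686  0.0572] [-0.2  0.3 -1. ] 0.0854 0.0
grip 5.56 [ 0.5331 -0.2686  0.0572] [-0.9 -0.   3.3] 0.0138 48.7
False
up 7.07 [ 0.5327 -0.2683  0.2192] [-1.2  0.1 -1.3] 0.0141 48.7
above 8.39 [0.5573 0.0157 0.2197] [ 0.4  0.4 -0.7] 0.014 48.7
near 9.4 [0.557  0.0167 0.1753] [-0.  -1.  -0.2] 0.0144 48.7
0.166 [231.97926695 155.02657984] [549.92595341 125.094928  ]
0.124 [232.82164421 169.25039968] [552.9344436  175.89428457]
0.104 [233.212113   175.84359491] [554.32897499 199.44141038]
```

View pics/n2.png

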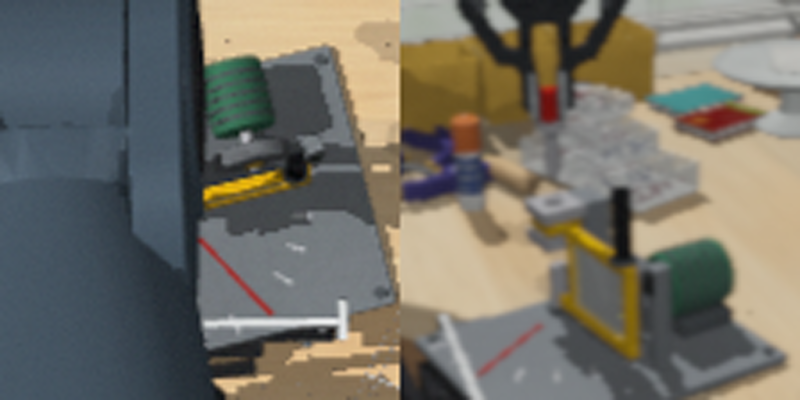

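The pin is held upright above the fork: the knob is at crop (549,102), as predicted, and the hole is at (556,199) against a predicted (554,199). Going down with force guards.

Run:
```python
from h import *
def st(t): s=manip.state(); print(t,round(s["time"],2),s["ee_pos"].round(4),s["ft_force"].round(1),s["ft_torque"].round(2),round(s["gripper_width"],4))
H=np.array([.5568,.0167])
for z in (.152,.144,.136,.128,.120,.115):
    hit=manip.move_straight([*H,z],speed=.04,threshold=8); st((z,hit))
    if hit: break
im,d=manip.get_image("side"); np.savez("side3",im=im,d=d)
cv2.imwrite("pics/n3.png",cv2.resize(im[120:204,190:302],(800,600),interpolation=2))
```

```text
(0.152, False) 10.22 [0.5568 0.0167 0.152 ] [-0.3 -0.1 -0.4] [0.02 0.03 0.01] 0.0142
(0.144, False) 10.57 [0.5566 0.0167 0.1437] [ 0.1  0.1 -0.2] [ 0.02 -0.05  0.01] 0.0139
(0.136, False) 10.93 [0.5566 0.0167 0.1356] [-0.2  0.5 -0.7] [ 0.01 -0.04 -0.02] 0.0139
(0.128, False) 11.28 [0.5566 0.0167 0.1276] [ 0.9 -0.1 -0.6] [ 0.08 -0.03  0.  ] 0.0142
(0.12, False) 11.62 [0.5566 0.0167 0.1197] [ 0.4 -0.6 -1.4] [ 0.02 -0.03 -0.01] 0.0142
(0.115, False) 11.9 [0.5566 0.0167 0.1147] [-1.  -0.2 -0.9] [-0.01  0.05  0.03] 0.0138
```

View pics/n3.png

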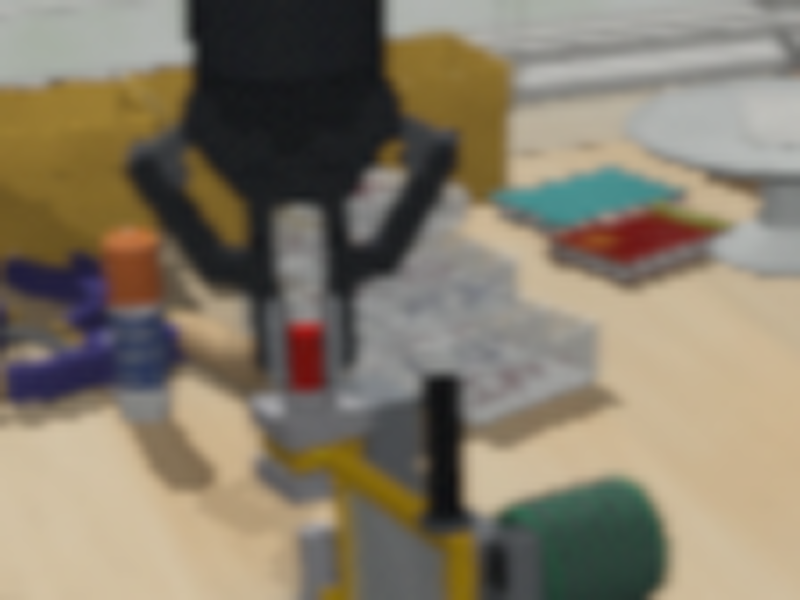

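The pin slid in without force, and the knob now stands just above the fork plate at (305,355). Pressing home, then letting go and checking.

Run:
```python
from h import *
def st(t): s=manip.state(); print(t,round(s["time"],2),s["ee_pos"].round(4),s["ft_force"].round(1),round(s["gripper_width"],4))
H=np.array([.5568,.0167])
print(manip.move_straight([*H,.106],speed=.02,threshold=12)); st("press")
manip.sleep(.3); manip.open_gripper(); st("open")
manip.move_straight([*H,.20],speed=.12)
manip.move_to([.50,-.20,.25],[180,0,103]); st("away")
for n in("top","side"):
    im,d=manip.get_image(n); np.savez(n+"4",im=im,d=d)
    for c,s,m in blobs(im,(0,120,80),(8,255,255),8):
        if abs(c[0]-228)<18 and 150<c[1]<235: print(n,c,s,cloud(n,d)[m].max(0).round(3),ray(n,c,.136 if n=="top" else .123).round(4))
print("pred side knob",proj("side",[*H,.123]),"top",proj("top",[*H,.136]))
a=np.load("top4.npz")["im"][160:244,190:274]; b=np.load("side4.npz")["im"][130:214,200:284]
cv2.imwrite("pics/n4.png",cv2.resize(np.hstack([a,b]),(800,400),interpolation=2))
```

```text
True
press 12.22 [0.5572 0.0168 0.1132] [-1.4 -0.4  6.8] 0.0142
open 13.22 [0.5566 0.0167 0.1123] [-0.1 -0.6 -0.7] 0.0857
away 15.02 [ 0.5    -0.1995  0.2493] [0.  0.8 0.1] 0.0852
top [225.8, 205.1] [224, 203, 5, 6, 24] [0.563 0.019 0.137] [0.5566 0.0138 0.136 ]
side [232.5, 169.9] [230, 166, 6, 9, 37] [0.562 0.017 0.479] [0.5553 0.0147 0.123 ]
pred side knob [232.841328   169.58276703] top [224.72320748 205.0380161 ]
```

View pics/n4.png

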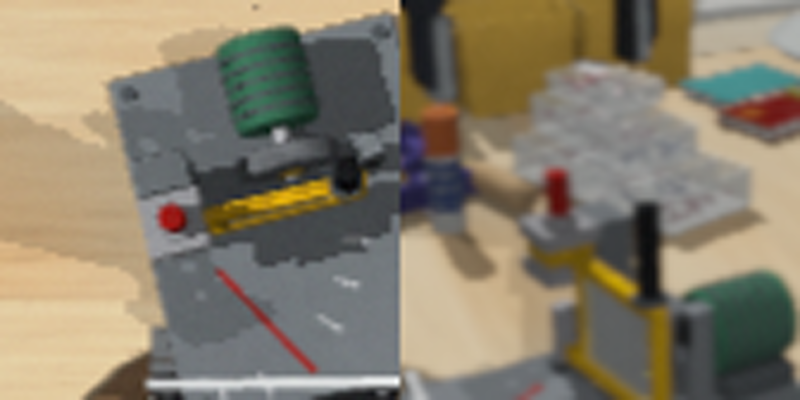

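The pin stands home: the side-view knob row is 169.9 against a predicted 169.6, and contact came at the expected height. The guard is still shut, with its handle at crop (347,170). Now I grip the handle and swing it.

Run:
```python
from h import *
def st(t): s=manip.state(); print(t,round(s["time"],2),s["ee_pos"].round(4),s["ft_force"].round(1),round(s["gripper_width"],4),round(s["grip_force"],1))
P=cloud("top",np.load("top4.npz")["d"]); m=(P[...,2]>.14)&(P[...,2]<.16)&(abs(P[...,0]-.58)<.03)&(abs(P[...,1]+.085)<.03)
print("handle top",P[m].mean(0).round(4),m.sum())
H=np.array([.5568,.0167]); Y=13.4
def g(t,z=.109): a=np.radians(Y-90-t); return [H[0]+.105*np.cos(a),H[1]+.105*np.sin(a),z],[180,0,Y+90-t]
p,o=g(0); print(p)
manip.move_to([p[0],p[1],.22],o)
print(manip.move_straight(p,speed=.08,threshold=8)); st("down")
manip.gripper_close(60); st("grip")
for t in range(6,61,6):
    p,o=g(t); manip.move_straight(p,o,speed=.05)
    if t%12==0: st(t)
manip.sleep(.5); st("end")
for n in("top","side"):
    im,d=manip.get_image(n); np.savez(n+"5",im=im,d=d)
a=np.load("top5.npz")["im"][150:262,180:292]; b=np.load("side5.npz")["im"][120:232,180:292]
cv2.imwrite("pics/n5.png",cv2.resize(np.hstack([a,b]),(800,400),interpolation=2))
```

```text
handle top [ 0.5807 -0.0851  0.1479] 29
[np.float64(0.5811335298668865), np.float64(-0.08544146721198662), 0.109]
False
down 17.27 [ 0.5815 -0.0855  0.1095] [-0.5  0.4  0.2] 0.0854 0.0
grip 17.93 [ 0.5813 -0.0854  0.1092] [0.6 0.3 1.4] 0.0146 58.4
12 18.66 [ 0.5598 -0.0883  0.1092] [0.5 0.3 3.8] 0.015 58.7
24 19.39 [ 0.5379 -0.0866  0.1092] [ 1.3 -1.1  4.3] 0.0145 58.8
36 20.12 [ 0.5168 -0.0805  0.1092] [ 0.2 -3.2  5.7] 0.0144 58.9
48 20.86 [ 0.4973 -0.0701  0.1091] [-1.4 -3.6  6.9] 0.0144 59.0
60 21.59 [ 0.4804 -0.0559  0.1091] [-2.2 -4.3  7.5] 0.0148 59.1
end 22.09 [ 0.4805 -0.056   0.1091] [-2.  -4.   7.5] 0.0148 59.2
```

View pics/n5.png

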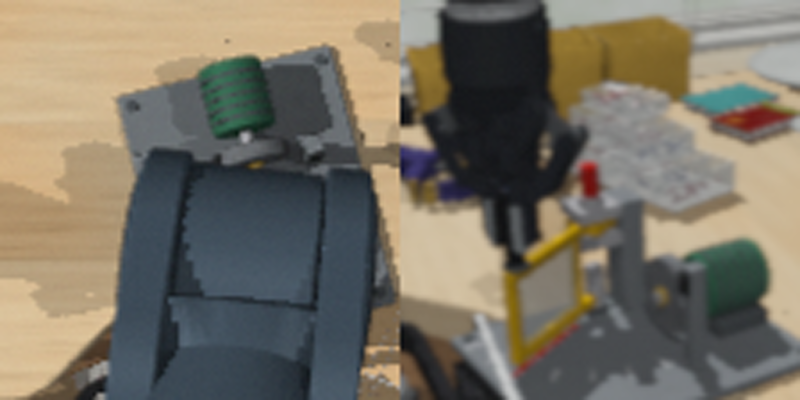

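The side view shows the guard standing over the red line, at crop (510–580, 235–370), with the fingers still on the handle. I'll check the knob position once more and hand in if it hasn't moved.

Run:
```python
from h import *
im=np.load("side5.npz")["im"]
k=[(c,s) for c,s,m in blobs(im,(0,120,80),(8,255,255),8) if abs(c[0]-232)<6 and 150<c[1]<185]
print(k)
b=[c for c,s,m in blobs(im,(105,120,60),(125,255,255)) if abs(c[0]-260)<5 and abs(c[1]-260)<6]; print("blue",b)
if k and abs(k[0][0][1]-169.9)<1: print(manip.finish_job())
```

```text
[([232.5, 169.9], [230, 166, 6, 9, 38])]
blue [[259.6, 261.0]]
the job is handed in; nothing more can be done
None
```

I handed the job in with the hinge pin home, the guard held at about 60° over the red line, and the knob unmoved in the last picture; I didn't get a verdict back.

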